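Thread the joint parts on to the waste stub

TASK

Get the waste stub under the sink ready for its trap: over the upright plastic pipe, from the floor up, slide the cover plate down on to the mat, then the plastic nut with its open mouth up, then the thin slip ring, and last the black rubber seal, so that ring and seal lie flat down inside the nut. Every part already lies the right way up; keep it so. Leave the pipe key, the grout brush and the spray bottles where they are.

Things in the scene. Friction and masses are not known exactly. Their poses are not given: they have to be found in the camera images.
- stub: Waste stub: off-white plastic pipe, fixed, upright out of the rubber mat, a dark ragged hole 56 mm across round its foot. 36 mm outside diameter, top 66 mm above the mat; its last 7 mm taper to 31 mm. Origin: on the pipe's axis at the mat's surface (z = 3 mm), z up. Undersides in the finished stack, above this origin: cover plate 0, nut 20, slip ring 24, rubber seal 30 mm.
- cover_plate: Cover plate (floor rosette), satin metal, loose, round: brim 72 mm across and 3 mm thick, a step 58 mm across up to 5.5 mm, then a straight neck 48 mm across up to 20 mm; 40 mm bore right through (2 mm play all round on the pipe). Lies brim down on the mat. Origin: centre of its underside, z up. 60 g. Best gripped across the neck.
- nut: Trap nut, white plastic, loose, round with fine ribs: 61 mm across, 19 mm high. Below, an inward lip 4 mm thick with a 40 mm bore; above it an open mouth 55 mm across inside, 15 mm deep. Lies mouth up on the mat; its lip comes to rest on the cover plate's neck. Origin: centre of its underside, z up out of the mouth. 45 g, stiff enough to grip across the outside.
- slip_ring: Slip ring, stiff cream plastic flat ring, loose: 47 mm outside, 40 mm bore, 6 mm thick, 12 g. Lies flat on the mat. Origin: centre of its underside, z up. Fits inside the nut's mouth with 4 mm play all round; let go round the pipe with its underside at the nut's rim, it slides some 15 mm down on to the nut's lip.
- rubber_seal: Rubber seal, black ring, loose, firm (does not deform): 47 mm outside for the lower 7 mm, then 43.6 mm up to its full height of 10 mm (narrow side up); 40 mm bore, 18 g. Lies flat on the mat. Origin: centre of its underside, z up. Goes into the nut's mouth on to the slip ring: let go at the nut's rim it slides about 9 mm down; its top then stands 1 mm above the rim.
- pipe_key: Bystander: chrome T-handled pipe key lying on the mat, 220 mm long, T-bar 108 mm, 18 mm high. Origin on the mat under its shaft, x along the shaft to the socket end.
- grout_brush: Bystander: compact tile grout brush, white plastic back, pale bristles down, about 195 mm long, 18 mm wide, 43 mm high. Origin on the mat under the bristle strip, x along its length away from the handle.
- white_bottle: Bystander: empty white spray bottle with dark trigger head, 74 mm in diameter, 208 mm tall, standing. Origin: centre of its underside.
- blue_bottle: Bystander: empty blue spray bottle, same shape and size as the white one, standing. Origin: centre of its underside.

How it is judged:
On the way, in this order (a step that is already met when the one before it is completed fails the run):
1. the cover plate lies flat on the mat round the pipe (horizontal distance between cover_plate and stub below 0.006 m and z of cover_plate in the frame of stub between -0.003 and 0.003 m and angle between cover_plate's own z axis and vertical below 0.15 rad), for 0.2 s.
2. the nut sits mouth up round the pipe on the cover plate's neck (horizontal distance between nut and stub below 0.006 m and z of nut in the frame of stub between 0.017 and 0.023 m and angle between nut's own z axis and vertical below 0.15 rad), for 0.2 s.
3. the slip ring lies flat round the pipe on the lip inside the nut (horizontal distance between slip_ring and stub below 0.006 m and z of slip_ring in the frame of stub between 0.0215 and 0.0265 m and angle between slip_ring's own z axis and vertical below 0.15 rad), for 0.2 s.
4. the rubber seal lies flat round the pipe on the slip ring inside the nut (horizontal distance between rubber_seal and stub below 0.006 m and z of rubber_seal in the frame of stub between 0.0275 and 0.0325 m and angle between rubber_seal's own z axis and vertical below 0.15 rad), for 0.2 s.
At the end, for the whole second after the job is handed in: All four round the pipe (within 6 mm), flat to 0.15 rad, right way up and at rest; undersides above the mat: cover plate 0 and nut 20 mm (each within 3 mm), slip ring 24 and rubber seal 30 mm (each within 2.5 mm) (all of step 1 and all of step 2 and all of step 3 and all of step 4 and linear speed of each of cover_plate, nut, slip_ring, rubber_seal below 0.02 m/s); the robot touches nothing.
It fails at once if the pipe key is shoved more than 30 mm or tipped over (distance of pipe_key from where it was at the start of the episode above 0.03 m or angle between pipe_key's own z axis and vertical above 0.6 rad).
It fails at once if the grout brush is shoved more than 30 mm or tipped over (distance of grout_brush from where it was at the start of the episode above 0.03 m or angle between grout_brush's own z axis and vertical above 0.6 rad).
It fails at once if the white spray bottle is shoved more than 30 mm or tipped over (distance of white_bottle from where it was at the start of the episode above 0.03 m or angle between white_bottle's own z axis and vertical above 0.6 rad).
It fails at once if the blue spray bottle is shoved more than 30 mm or tipped over (distance of blue_bottle from where it was at the start of the episode above 0.03 m or angle between blue_bottle's own z axis and vertical above 0.6 rad).
It also fails if it takes over 104 s, if anything falls off the work surface, if the arm or the gripper's body presses on something with over 40 N, if the wrist force passes 120 N, or if a joint passes its speed limit or range.

ROBOT

A 6-joint arm with a two-finger parallel gripper is mounted at the origin on the work surface. World frame = base frame: x ahead of the robot, y to its left, z up, the work surface at z = 0. Lengths are in m, angles in rad, forces in N, time in s.
With the tool pointing down it reaches from about 0.325 to 0.9 m from the base axis. Payload 6.1 kg.
Tool frame: the origin (TCP) lies midway between the tips of the shut fingers; the grasp point (between the pads) lies 19 mm behind it; z points along the fingers, y is the line along which they close (so a half turn about z gives the same grasp; the last joint's range is limited). The gripper opens to 87 mm and grips with 3 to 60 N. Pads are 19 mm wide; open, the fingers measure 117 mm over their backs; the gripper's body (75 mm by 190 mm) begins 51 mm behind the grasp point.
Start: joints at [-1.315, 0.22, 1.526, -0, 1.395, -0.126], TCP at [0.233, -0.58, 0.192] pointing down, gripper open.
Joint ranges: [-2.98, 2.98], [-0.91, 2.08], [0.09, 2.57], [-1.24, 4.39], [0.2, 2.65], [-2.68, 2.68]. Speed limits (rad/s): [2.57, 2.57, 3.01, 3.14, 3.14, 3.14].

INTERFACE

Orientations are given as a unit quaternion [x, y, z, w].
In Python, from bench import arm, hand, planner, observe, vision gives the robot as it stands. Calls block until the motion is done:
- arm.move_ptp(position, orientation): joint-space move of the TCP to a pose.
- arm.move_l(position, rate=0.15, ori=None, until_force=None): straight line of the TCP; ori=None keeps the orientation; rate is the mean speed in m/s. With until_force (N) it stops when the force on the tool has changed by that much, and returns True; else False.
- arm.movej(angles): joint-space move.
- hand.release() and hand.gripper_close(): open the fingers fully, or close them until they stop; the grip force is fixed at half the most.
- arm.wait(seconds).
- planner.ik(position, orientation): joint angles nearest the present ones, or None.
- observe(): the state.
- vision.capture(name): name is "scene" or "top"; returns a dict with "pixels" (420x560x3 uint8, red, green, blue), "z_map" (420x560 float32, m along the optical axis (not along the pixel's ray), 0 where there is no reading), "fovy" (degrees; the focal length in pixels is half the picture's height over the tangent of half this angle, whatever the lens; pixels are square), "cx", "cy" (the principal point, pixels), "dist" ([k1, k2, p1, p2, k3] as OpenCV has them; the pictures are not rectified), "R" (3x3) and "t" (3): a world point X has camera coordinates R X + t. Camera axes: x right, y down, z forward; pixel columns grow to the right and rows downward; lengths in m; the calibration is good to about 2 mm. A picture is of the moment at which its call begins.
A pose or a line that the arm cannot do raises arm.MotionError and nothing moves.
- arm.finish_job(): hands the job in; it is judged then, once.
Trained networks look in a picture, given as the dict that the camera call returned (one of the last four; its "shot" number tells which), for a name from the list of things; names that differ only in an ending like _2 or _b are one class to them, and where a whole thing is asked for, a point or a joint stands for the part that bears it (a point fixed in the world has none). Each returns a list of dicts, best first, with "score" (0 to 1); they miss things now and then, are a little off and sometimes report something else, mostly with a low value. They report only what shows in the picture. A call takes as long as a camera call.
- vision.look_for(picture, name): "pixel" ([column, row] in pixels, amid what is visible of it).
The state is a dict: "time_s": time; "joints": joint angles; "qvel": joint speeds; "joint_torque": joint torques, N m; "eef_pos": TCP position; "orientation": TCP orientation; "ft_force": force on the tool from outside, world axes, zero at the start; "ft_torque": the same for the moment, N m; "gripper_width": finger opening in m; "grasp_force": force on a finger pad.
Only numpy, scipy, OpenCV 4.12 (cv2) and the standard library are available. Lean on these libraries where they do the work, as an engineer would, in place of code of your own. Each camera call takes 0.05 s, during which the arm holds its last target. There are 200 camera calls.

## Working session

There is one attempt and no reset: what is moved stays moved. The work goes in short steps, each a Python script; the robot and the scene stay as the last script left them, time stands still between calls to the robot, and variables do not carry over. Pictures are saved under pics/ and viewed, at most 14 in all, crops included, and the job is handed in when it is done.

```bash
ls; mkdir -p pics
cat > h.py <<'E'
from bench import arm, hand, planner, observe, vision
import numpy as np, cv2
def K(p):
    h=p["pixels"].shape[0]; f=h/2/np.tan(np.radians(p["fovy"])/2)
    return np.array([[f,0,p["cx"]],[0,f,p["cy"]],[0,0,1.]])
def cloud(p):
    h,w=p["z_map"].shape
    uv=np.stack(np.meshgrid(np.arange(w),np.arange(h)),-1).reshape(-1,1,2).astype(float)
    n=cv2.undistortPoints(uv,K(p),np.array(p["dist"],float))[:,0]
    z=p["z_map"].reshape(-1,1)
    X=(np.c_[n,np.ones(len(n))]*z-np.array(p["t"]))@np.array(p["R"])
    X[z[:,0]==0]=np.nan
    return X.reshape(h,w,3)
def save(p,n): cv2.imwrite("pics/"+n,p["pixels"][:,:,::-1])
E
python3 - <<'E'
from h import *
np.set_printoptions(precision=4,suppress=True)
o=observe();print(o["time_s"],o["orientation"],o["eef_pos"])
for c in("scene","top"):
    p=vision.capture(c);save(p,c+"0.png");C=cloud(p)
    print(c,p["fovy"],p["dist"],-np.array(p["R"]).T@np.array(p["t"]))
    for n in("stub","cover_plate","nut","slip_ring","rubber_seal","pipe_key","grout_brush","white_bottle","blue_bottle"):
        for d in vision.look_for(p,n)[:2]:
            u,v=np.round(d["pixel"]).astype(int);print(n,d["score"],u,v,C[min(v,419),min(u,559)])
E
```

```text
pics
0.0 [ 0.9818  0.1897 -0.0001 -0.001 ] [ 0.2327 -0.5793  0.1906]
scene 46.4366907310803 [-0.1264  0.      0.      0.      0.    ] [1.2836 0.3336 0.7865]
stub 0.56 372 216 [0.4297 0.1826 0.0298]
cover_plate 0.9 198 232 [ 0.6202 -0.1737  0.0018]
cover_plate 0.52 162 168 [ 0.4769 -0.3693  0.0298]
nut 0.61 236 187 [ 0.4422 -0.1692  0.0072]
slip_ring 0.62 347 273 [0.5959 0.1804 0.002 ]
slip_ring 0.5 468 305 [0.6908 0.4186 0.1282]
rubber_seal 0.61 279 228 [ 0.5387 -0.0047  0.0115]
pipe_key 0.75 454 235 [0.3969 0.3716 0.0153]
grout_brush 0.86 163 166 [ 0.47   -0.3707  0.0312]
grout_brush 0.37 369 216 [0.4314 0.176  0.0288]
white_bottle 0.77 468 305 [0.6908 0.4186 0.1282]
blue_bottle 0.64 100 188 [ 0.6856 -0.3779  0.1128]
top 52.59503002794921 [-0.1207  0.      0.      0.      0.    ] [0.3606 0.0054 1.0432]
stub 0.93 218 270 [0.4125 0.161  0.0726]
cover_plate 0.69 350 182 [ 0.6282 -0.1616  0.004 ]
nut 0.7 354 244 [ 0.4713 -0.1631  0.0022]
pipe_key 0.76 131 270 [0.4199 0.3913 0.0016]
grout_brush 0.77 443 242 [ 0.4659 -0.3751  0.034 ]
white_bottle 0.77 106 166 [0.646  0.4063 0.1459]
blue_bottle 0.75 347 181 [ 0.6262 -0.1513  0.0228]
blue_bottle 0.57 459 155 [ 0.6482 -0.3893  0.1468]
```

View pics/top0.png

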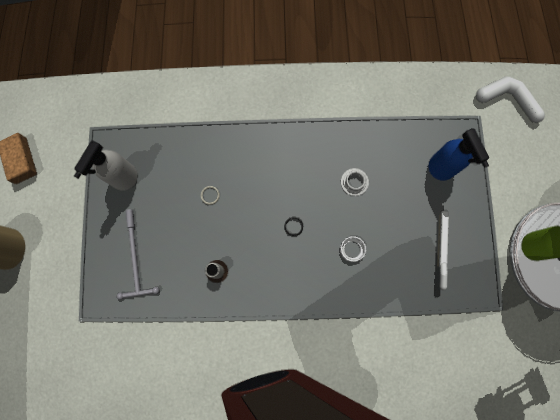

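View pics/scene0.png

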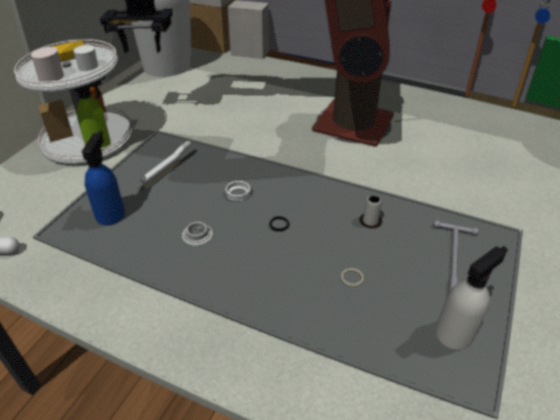

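The top view shows the stub at (217,270), slip ring at (210,195), seal at (293,226), cover plate at (354,182) and nut at (352,250). The key and bottles are well clear of all five. In the scene view they are at (372,210), (352,277), (279,224), (198,232) and (237,190).

```bash
cat >> h.py <<'E'
from scipy.optimize import least_squares
def locate(cam,name,xy,ztop,rin,rout,dark=None,p=None):
    """centre of a ring's flat top: grey contrast to mat, rays cut with plane z=ztop, matched to an annulus"""
    p=p or vision.capture(cam)
    h,w=p["z_map"].shape
    uv=np.stack(np.meshgrid(np.arange(w),np.arange(h)),-1).reshape(-1,1,2).astype(float)
    n=cv2.undistortPoints(uv,K(p),np.array(p["dist"],float))[:,0]
    R=np.array(p["R"]);t=np.array(p["t"]);c=-R.T@t
    d=np.c_[n,np.ones(len(n))]@R
    X=c+d*((ztop-c[2])/d[:,2])[:,None]
    g=p["pixels"].astype(float).mean(-1).ravel()
    m=np.hypot(*(X[:,:2]-xy).T)<0.06
    X=X[m,:2];g=g[m]; g=g-np.median(g)
    best=None
    s=0.0012
    for r in(0.02,0.004,0.001):
        c0=np.array(xy) if best is None else best[1]
        for dx in np.linspace(-r,r,21):
            for dy in np.linspace(-r,r,21):
                q=np.hypot(*(X-c0-[dx,dy]).T)
                a=1/(1+np.exp(-(q-rin)/s))/(1+np.exp((q-rout)/s))
                A=a-a.mean(); v=(A@g)/np.sqrt((A@A)*(g@g))*(-1 if dark else 1)
                if best is None or v>best[0]: best=(v,c0+[dx,dy])
    return best
E
cat > t.py <<'E'
from h import *
np.set_printoptions(precision=4,suppress=True)
P={c:vision.capture(c) for c in("top","scene")}
G=dict(stub=((.42,.167),.069,.0125,.0155,0),cover_plate=((.628,-.162),.023,.02,.024,0),nut=((.455,-.163),.022,.0275,.0305,0),
 slip_ring=((.596,.18),.009,.02,.0235,0),rubber_seal=((.535,-.01),.013,.02,.0225,1))
for c,p in P.items():
    C=cloud(p).reshape(-1,3)
    for n,(xy,z,a,b,dk) in G.items():
        v,ce=locate(c,n,xy,z,a,b,dk,p)
        S=C[np.hypot(*(C[:,:2]-ce).T)<.05]; mat=np.median(S[:,2]); T=S[S[:,2]>mat+(z-.003)-.005 if n!="stub" else S[:,2]>.06]
        print(c,n,round(v,2),ce,"mat",round(mat,4),"depth n",len(T),(T.max(0)+T.min(0))/2 if len(T) else "",T.mean(0))
E
python3 t.py
```

```text
top stub 0.12 [0.445 0.192] mat 0.0036 depth n 165 [0.4146 0.1762 0.0675] [0.4141 0.1753 0.0685]
top cover_plate 0.37 [ 0.632 -0.173] mat 0.0047 depth n 98 [ 0.6285 -0.1725  0.0235] [ 0.629  -0.172   0.0228]
top nut 0.57 [ 0.46   -0.1573] mat 0.0042 depth n 113 [ 0.4585 -0.1572  0.0226] [ 0.4571 -0.1571  0.0218]
top slip_ring 0.66 [0.6058 0.1932] mat 0.0034 depth n 370 [0.6058 0.1923 0.0085] [0.6057 0.1934 0.0062]
top rubber_seal 0.91 [ 0.5174 -0.0148] mat 0.0034 depth n 72 [ 0.5068 -0.014   0.0125] [ 0.5181 -0.015   0.0122]
scene stub 0.06 [0.445 0.168] mat 0.0026 depth n 150 [0.4172 0.1774 0.0657] [0.4192 0.1782 0.0664]
scene cover_plate 0.3 [ 0.647  -0.1497] mat 0.0028 depth n 109 [ 0.6297 -0.1698  0.0213] [ 0.6309 -0.1688  0.021 ]
scene nut 0.51 [ 0.4603 -0.1553] mat 0.0035 depth n 99 [ 0.4587 -0.1538  0.021 ] [ 0.4587 -0.1523  0.02  ]
scene slip_ring 0.92 [0.6059 0.1939] mat 0.002 depth n 379 [0.6085 0.1941 0.0068] [0.6113 0.199  0.0047]
scene rubber_seal 0.81 [ 0.5262 -0.0108] mat 0.0022 depth n 87 [ 0.5217 -0.0122  0.0117] [ 0.522  -0.0115  0.0103]
```

```bash
cat >> h.py <<'E'
def q(yaw): return [float(np.cos(yaw/2)),float(np.sin(yaw/2)),0.,0.]
E
python3 - <<'E'
from h import *
np.set_printoptions(precision=4,suppress=True)
for yaw in(-np.pi/2,0,np.pi/2):
    for pt in[(.417,.177),(.629,-.171),(.459,-.156),(.606,.193),(.52,-.014)]:
        j=[planner.ik([*pt,z],q(yaw)) for z in(.03,.15)]
        print(round(yaw,2),pt,[None if a is None else np.round(np.array(a)[[0,3,4,5]],2) for a in j])
S=np.array([.417,.177]); hand.gripper_close()
res=[]
for ax,off in((1,.045),(0,.042)):
    r=[]
    for s in(-1,1):
        d=np.zeros(2);d[ax]=s*off
        arm.move_ptp([*(S+d),.14],q(0))
        arm.move_l([*(S+d),.045],rate=.15)
        e=S+d*.4
        hit=arm.move_l([*e,.045],rate=.03,until_force=3)
        o=observe();r.append(o["eef_pos"][ax]);print(ax,s,hit,o["eef_pos"],o["ft_force"],o["time_s"])
        arm.move_l([*(S+d),.045]); arm.move_l([*(S+d),.14],rate=.2)
    S[ax]=np.mean(r);print(S,np.diff(r))
E
```

```text
-1.57 (0.417, 0.177) [None, None]
-1.57 (0.629, -0.171) [None, None]
-1.57 (0.459, -0.156) [array([-0.49, -0.  ,  1.05,  2.65]), array([-0.49, -0.  ,  1.3 ,  2.65])]
-1.57 (0.606, 0.193) [None, None]
-1.57 (0.52, -0.014) [None, None]
0 (0.417, 0.177) [array([ 0.23, -0.  ,  1.05,  1.8 ]), array([ 0.23, -0.  ,  1.31,  1.8 ])]
0 (0.629, -0.171) [array([-0.39, -0.  ,  1.13,  1.18]), array([-0.39, -0.  ,  1.33,  1.18])]
0 (0.459, -0.156) [array([-0.49, -0.  ,  1.05,  1.08]), array([-0.49, -0.  ,  1.3 ,  1.08])]
0 (0.606, 0.193) [array([ 0.18, -0.  ,  1.12,  1.76]), array([ 0.18, -0.  ,  1.33,  1.76])]
0 (0.52, -0.014) [array([-0.18, -0.  ,  1.06,  1.39]), array([-0.18, -0.  ,  1.3 ,  1.39])]
1.57 (0.417, 0.177) [array([ 0.23, -0.  ,  1.05,  0.23]), array([ 0.23, -0.  ,  1.31,  0.23])]
1.57 (0.629, -0.171) [array([-0.39, -0.  ,  1.13, -0.39]), array([-0.39, -0.  ,  1.33, -0.39])]
1.57 (0.459, -0.156) [array([-0.49, -0.  ,  1.05, -0.49]), array([-0.49, -0.  ,  1.3 , -0.49])]
1.57 (0.606, 0.193) [array([ 0.18, -0.  ,  1.12,  0.18]), array([ 0.18, -0.  ,  1.33,  0.18])]
1.57 (0.52, -0.014) [array([-0.18, -0.  ,  1.06, -0.18]), array([-0.18, -0.  ,  1.3 , -0.18])]
1 -1 False [0.417  0.1589 0.0449] [ 0.1814  0.3539 -0.2402] 7.0667
1 1 False [0.417  0.1951 0.045 ] [ 0.4755  0.3719 -1.2182] 10.3083
[0.417 0.177] [0.0362]
0 -1 False [0.4    0.177  0.0449] [-0.1389  0.4056 -0.4515] 13.4
0 1 False [0.434  0.177  0.0451] [ 0.3324  0.1878 -0.2844] 16.55
[0.417 0.177] [0.0341]
```

Run:
```python
from h import *
print(observe()["gripper_width"],observe()["eef_pos"])
p=vision.capture("scene")
C=cloud(p);cr=p["pixels"][90:260,270:480];a=cv2.resize(cr,None,fx=3,fy=3,interpolation=cv2.INTER_CUBIC)
cv2.imwrite("pics/a.png",a[:,:,::-1])
```

```text
0.00035416089056713876 [0.45806861 0.17691326 0.13911483]
```

View pics/a.png

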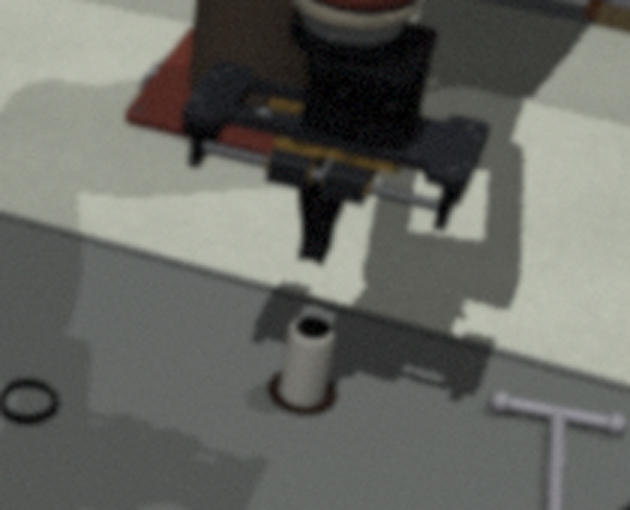

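Run:
```python
from h import *
def pr(p,X): 
    return cv2.projectPoints(np.array([X],float),cv2.Rodrigues(np.array(p["R"]))[0],np.array(p["t"],float),K(p),np.array(p["dist"],float))[0].ravel().round(1)
arm.move_l([.459,.177,.045],rate=.2)
print(arm.move_l([.434,.177,.045],rate=.05,until_force=3),observe()["ft_force"],observe()["eef_pos"],observe()["joint_torque"])
I=[]
for c,(u,v) in(("scene",(375,200)),("top",(217,265))):
    p=vision.capture(c);C=cloud(p);print(c,"tcp",pr(p,observe()["eef_pos"]),"stubtop",pr(p,[.417,.177,.069]),"foot",pr(p,[.417,.177,.003]))
    im=cv2.resize(p["pixels"][v-50:v+50,u-50:u+50],None,fx=4,fy=4,interpolation=cv2.INTER_NEAREST);I.append(im)
cv2.imwrite("pics/b.png",np.hstack(I)[:,:,::-1])
```

```text
False [-0.28802761 -0.034318   -0.28966139] [0.43414589 0.17709169 0.04528408] [ 1.08268247e-01 -3.41790533e+01 -3.33313107e+01  2.31945177e-02
 -4.32823214e-02  2.55969790e-03]
scene tcp [370.  211.5] stubtop [373.4 199.2] foot [369.8 220.5]
top tcp [213.1 261.4] stubtop [211.3 268.2] foot [216.  269.7]
```

View pics/b.png

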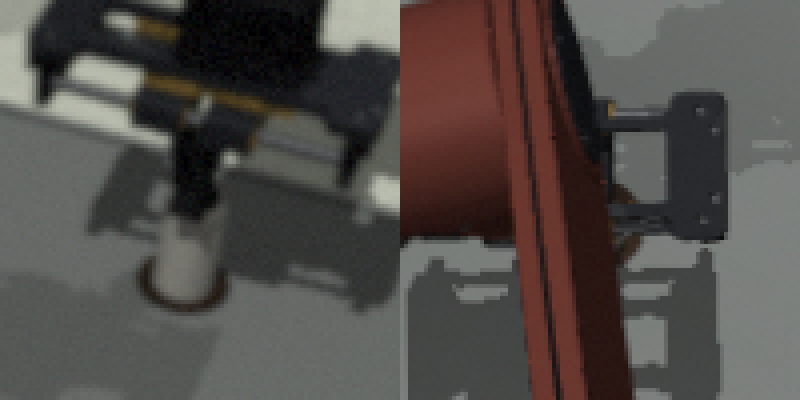

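The fingers pass through the stub without any force, so touch probing doesn't work. The pipe top is at about (373,199) in the scene view, close to the predicted pixel. I'll refine the stub position from images.

```bash
cat >> h.py <<'E'
def proj(p,X): return cv2.projectPoints(np.atleast_2d(np.array(X,float)),cv2.Rodrigues(np.array(p["R"]))[0],np.array(p["t"],float),K(p),np.array(p["dist"],float))[0].reshape(-1,2)
def circ(x,y,z,r,n=72):
    a=np.linspace(0,2*np.pi,n,endpoint=False);return np.c_[x+r*np.cos(a),y+r*np.sin(a),np.full(n,z)]
def plane(p,uv,z):
    n=cv2.undistortPoints(np.array(uv,float).reshape(-1,1,2),K(p),np.array(p["dist"],float))[:,0]
    R=np.array(p["R"]);c=-R.T@np.array(p["t"]);d=np.c_[n,np.ones(len(n))]@R
    return (c+d*((z-c[2])/d[:,2])[:,None])[:,:2]
def panel(p,center,circles,half=30,f=10):
    u,v=np.round(center).astype(int);im=cv2.resize(p["pixels"][v-half:v+half,u-half:u+half],None,fx=f,fy=f,interpolation=cv2.INTER_CUBIC)
    for c in circles:
        q_=(proj(p,circ(*c))-[u-half,v-half]+.5)*f
        cv2.polylines(im,[np.round(q_).astype(int)],True,(0,255,0),1)
    return im
E
python3 - <<'E'
from h import *
np.set_printoptions(precision=4,suppress=True)
arm.move_l([.434,.177,.16],rate=.3); hand.release()
arm.move_ptp([.629,-.171,.12],q(0))
I=[]
for c in("top","scene"):
    p=vision.capture(c); uv=proj(p,[[.417,.177,.035]])[0]
    I.append(cv2.resize(panel(p,uv,[(.417,.177,.003,.028),(.417,.177,.069,.0155)],25,8),(400,400)))
    px=p["pixels"].astype(int);m=(px[...,0]-px[...,2])>18
    v,u=np.nonzero(m);X=plane(p,np.c_[u,v],.003);k=np.hypot(*(X-[.417,.177]).T)<.04;X=X[k]
    print(c,len(X),X.min(0),X.max(0),(X.min(0)+X.max(0))/2)
cv2.imwrite("pics/c.png",np.hstack(I)[:,:,::-1]);print(observe()["time_s"])
E
```

```text
top 53 [0.3941 0.15  ] [0.4408 0.1845] [0.4174 0.1672]
scene 1 [0.4208 0.1983] [0.4208 0.1983] [0.4208 0.1983]
22.55
```

View pics/c.png

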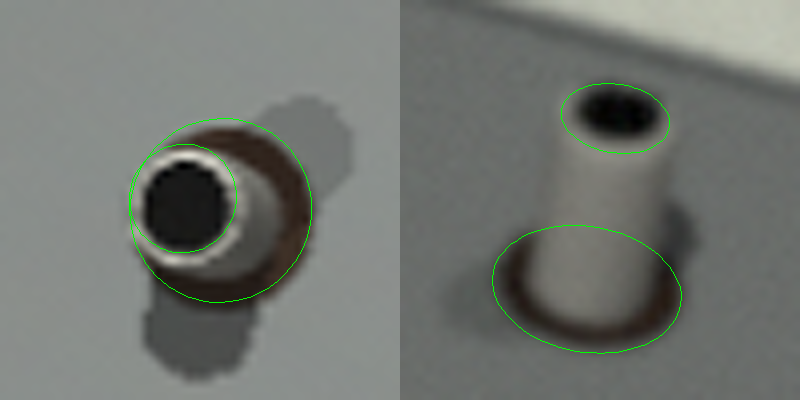

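The bore is about 0.7 px low in the top view and 0.7 px high in the scene view. Both point to −x, so the stub is at about (0.4148, 0.1768). Next is the cover plate, gripped twice at right angles so it centres itself.

```bash
cat >> h.py <<'E'
STUB=np.array([.4148,.1768])
def st(tag):
    o=observe();print(tag,"t",round(o["time_s"],1),"p",np.round(o["eef_pos"],4),"F",np.round(o["ft_force"],1),"w",round(o["gripper_width"],4),"g",round(float(np.max(o["grasp_force"])),1),flush=True);return o
def pick(xy,zg,y1,y2,zup=.16):
    arm.move_ptp([*xy,zg+.09],q(y1)); arm.move_l([*xy,zg],rate=.15)
    hand.gripper_close(); st("grip1"); hand.release()
    arm.move_ptp([*xy,zg],q(y2)); hand.gripper_close(); o=st("grip2")
    arm.move_l([*xy,zup],rate=.25); st("lifted")
def over(yaw,z,xy=STUB): arm.move_ptp([*xy,z],q(yaw))
def lower(z,xy=STUB,rate=.06,f=6):
    h=arm.move_l([*xy,z],rate=rate,until_force=f); st(f"lower hit={h}"); return h
E
python3 - <<'E'
from h import *
pick((.629,-.171),.013,0,np.pi/2)
zo=.010   # TCP above plate underside
over(np.pi/2,.15); arm.move_l([*STUB,.090],rate=.15); st("above")
if not lower(.055): lower(.0145)
E
```

```text
grip1 t 25.1 p [ 0.629 -0.171  0.013] F [-0.1  0.   0.3] w 0.0002 g 0.0
grip2 t 29.5 p [ 0.629 -0.171  0.013] F [ 0.2 -0.6 -0.4] w 0.0003 g 0.0
lifted t 30.3 p [ 0.6281 -0.1707  0.1585] F [ 0.4 -0.2 -0.4] w 0.0006 g 0.0
above t 32.3 p [0.4153 0.1765 0.0903] F [ 0.5 -0.1 -0.7] w 0.0005 g 0.0
lower hit=False t 33.0 p [0.4149 0.1768 0.055 ] F [-0.1  0.   0.1] w 0.0006 g 0.0
lower hit=True t 33.5 p [0.416  0.1771 0.0385] F [-3.4 -1.3 11.4] w 0.0002 g 5.5
```

The fingers shut on air at the plate. Over the stub they landed at a reported z of 0.0385, although the pipe top is at 0.069. The true tip seems to sit about 30 mm above the reported TCP, so I'll measure that with depth.

Run:
```python
from h import *
np.set_printoptions(precision=4,suppress=True)
arm.move_l([*STUB,.12],rate=.2); arm.move_ptp([.5,.08,.10],q(0)); arm.wait(.3)
o=st("x");e=np.array(o["eef_pos"])
I=[]
for c in("scene","top"):
    p=vision.capture(c);C=cloud(p);m=(np.hypot(C[...,0]-e[0],C[...,1]-e[1])<.06)&(C[...,2]>.04)&(C[...,2]<.3)
    T=C[m]; 
    if len(T):
        print(c,len(T),"zmin",np.sort(T[:,2])[:5])
        L=T[T[:,2]<np.sort(T[:,2])[3]+.03]; print("low pts",L.min(0),L.max(0),L.mean(0))
    pts=proj(p,[e,e+[0,0,.03],e+[0,0,.06],e+[0,.03,.03]]);print(pts)
    u,v=np.round(pts[0]).astype(int)-[0,15]; im=cv2.resize(p["pixels"][v-50:v+50,u-50:u+50],None,fx=4,fy=4,interpolation=cv2.INTER_CUBIC)
    for a in pts[:3]: cv2.circle(im,tuple(np.round((a-[u-50,v-50]+.5)*4).astype(int)),3,(0,255,0),1)
    I.append(im)
cv2.imwrite("pics/d.png",np.hstack(I)[:,:,::-1])
```

```text
x t 35.5 p [0.5    0.0803 0.1001] F [0.5 0.9 0. ] w 0.0007 g 0.0
scene 2278 zmin [0.1281 0.1283 0.1291 0.1295 0.13  ]
low pts [0.4874 0.0718 0.1281] [0.513  0.0926 0.1593] [0.5069 0.0836 0.145 ]
[[321.8425 198.5698]
 [322.6752 187.8427]
 [323.5337 176.7099]
 [335.8858 191.5514]]
top 284 zmin [0.2093 0.2098 0.2103 0.2109 0.2113]
low pts [0.4617 0.0574 0.2093] [0.4756 0.1318 0.2386] [0.4679 0.0901 0.223 ]
[[251.7682 229.4226]
 [250.6495 227.4339]
 [249.4573 225.3141]
 [236.9105 227.7897]]
```

View pics/d.png

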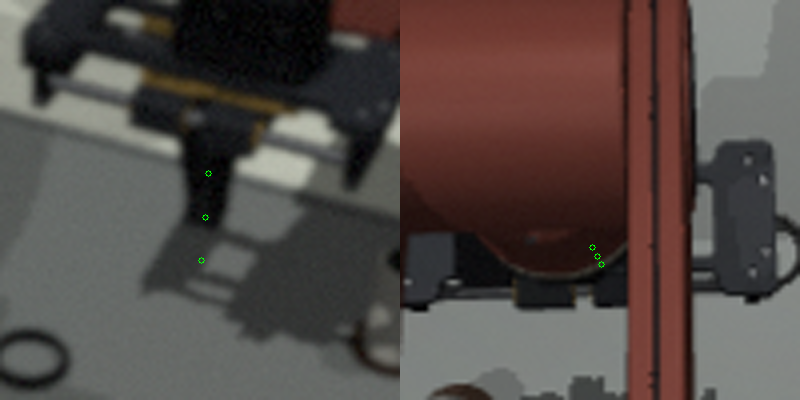

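Run:
```python
from h import *
np.set_printoptions(precision=3,suppress=True)
e=np.array(observe()["eef_pos"]);C=cloud(vision.capture("scene")).reshape(-1,3)
T=C[(abs(C[:,0]-e[0])<.07)&(abs(C[:,1]-e[1])<.12)&(C[:,2]>.05)&(C[:,2]<.3)]
for z in np.arange(.12,.26,.01):
    b=T[(T[:,2]>=z)&(T[:,2]<z+.01)]
    if len(b): print(round(z,3),len(b),"x",b[:,0].min(),b[:,0].max(),"y",b[:,1].min(),b[:,1].max(), "n central",np.sum(abs(b[:,1]-e[1])<.02))
arm.move_l([.5,.08,-.015],rate=.2); h=arm.move_l([.5,.08,-.04],rate=.03,until_force=3); st(h)
arm.move_l([.5,.08,.02],rate=.2); hand.release(); st("")
```

```text
0.12 2 x 0.5064751078213459 0.506882374303202 y 0.07900276216965675 0.08137002636381234 n central 2
0.13 39 x 0.49011690121918355 0.5133520549531055 y 0.0732938269915306 0.09168099997482498 n central 39
0.14 43 x 0.4936050991191516 0.5130244406400557 y 0.07286379311242577 0.09199219730108847 n central 43
0.15 42 x 0.48907130716808406 0.5123096688324003 y 0.07073658028768218 0.0927052168939516 n central 42
0.16 46 x 0.4911602341078448 0.5122704401434903 y 0.06990111234444744 0.0946804973807345 n central 46
0.17 54 x 0.4985687844995346 0.512545719227731 y 0.06790807142410316 0.09568401553911768 n central 54
0.18 24 x 0.5079699160798434 0.5129347184336946 y 0.06863688820763836 0.09571773652164506 n central 24
0.19 5 x 0.5080071660727187 0.5348137775624204 y 0.0720703345287262 0.16061540564988752 n central 4
0.2 139 x 0.48475765578110486 0.5412413318030186 y -0.004031139696939936 0.16795719780082008 n central 45
0.21 435 x 0.46773190451404495 0.539835913139968 y -0.004227850921609122 0.167770964227839 n central 81
0.22 339 x 0.47886807316739904 0.5400066078048078 y -0.010375811979671353 0.17407067183669891 n central 141
0.23 408 x 0.47106245092975607 0.5395598897956295 y -0.012131939851733385 0.17616449675354837 n central 63
0.24 1049 x 0.45978494196666303 0.5391818668918774 y -0.014210250561568112 0.17621601935410705 n central 82
0.25 184 x 0.47743337827430704 0.5283084116214796 y 0.06321489735377465 0.13159545899525718 n central 79
0.26 197 x 0.4737409126909136 0.528897565736814 y 0.061922247668448456 0.13135219191753367 n central 106
True t 37.0 p [ 0.501  0.08  -0.027] F [-1.5 -0.7  7.6] w 0.0003 g 3.7
 t 38.9 p [0.5  0.08 0.02] F [-0.2  0.2 -0.4] w 0.0869 g 0.0
```

The tip touches the mat at a reported z of −0.027, so true z = reported z + 0.030. I'll correct for that and pick the plate again.

```bash
sed -i 's/^STUB=.*/&\nDZ=.030/' h.py
cat >> h.py <<'E'
# all z below are true tip heights
def ptp(xy,z,yaw): arm.move_ptp([*xy,z-DZ],q(yaw))
def lin(xy,z,rate=.2,f=None): return arm.move_l([*xy,z-DZ],rate=rate,until_force=f)
def pick(xy,zg,y1,y2,zup=.115,za=.06):
    ptp(xy,zg+za,y1); lin(xy,zg)
    hand.gripper_close(); o=st("grip1")
    if o["gripper_width"]<.01: raise SystemExit("missed")
    hand.release(); ptp(xy,zg,y2); hand.gripper_close(); st("grip2")
    lin(xy,zup,.3); o=st("lifted")
    if o["gripper_width"]<.01: raise SystemExit("lost")
def lower(z,xy=STUB,rate=.06,f=6):
    h=lin(xy,z,rate,f); st(f"lower hit={h}"); return h
E
python3 - <<'E'
from h import *
pick((.629,-.171),.0125,np.pi/2,0)
ptp(STUB,.105,0); st("above")
if not lower(.06): lower(.0145,f=5)
E
```

```text
grip1 t 41.8 p [ 0.629  -0.1711 -0.0173] F [-0.5 -0.2  2.3] w 0.0466 g 30.0
grip2 t 44.9 p [ 0.629  -0.1711 -0.0175] F [-0.  -0.1 -0.4] w 0.0472 g 30.0
lifted t 45.4 p [ 0.6299 -0.1713  0.0867] F [-1.   0.3 -1.2] w 0.0471 g 30.0
above t 46.9 p [0.4158 0.1763 0.0752] F [ 0.1 -0.2 -0.9] w 0.047 g 30.0
lower hit=False t 47.8 p [0.4151 0.1769 0.0303] F [ 0.2  0.6 -0.7] w 0.0469 g 30.0
lower hit=False t 48.7 p [ 0.4151  0.1769 -0.0153] F [-0.6  0.3 -0.3] w 0.0467 g 30.0
```

Run:
```python
from h import *
hand.release(); lin(STUB,.12,.3)
pick((.4585,-.155),.009,0,np.pi/2)
p=vision.capture("top");C=cloud(p);cv2.imwrite("pics/e.png",panel(p,proj(p,[[*STUB,.03]])[0],[(*STUB,.003,.036),(*STUB,.023,.024)],25,8)[:,:,::-1])
ptp(STUB,.105,np.pi/2); st("above")
if not lower(.06): lower(.0305,f=5)
```

```text
grip1 t 52.5 p [ 0.4591 -0.1554 -0.0203] F [-0.1  0.5  5.6] w 0.0607 g 30.0
grip2 t 55.2 p [ 0.4585 -0.155  -0.021 ] F [-0.4  0.1  0.1] w 0.0592 g 30.0
lifted t 55.7 p [ 0.4593 -0.1554  0.0862] F [-1.3  0.3 -0.1] w 0.0593 g 30.0
above t 57.0 p [0.415  0.1761 0.0747] F [ 0.1 -0.3 -0.5] w 0.0593 g 30.0
lower hit=False t 57.9 p [0.4151 0.1769 0.0302] F [ 0.2 -0.4 -0.5] w 0.0593 g 30.0
lower hit=True t 58.5 p [ 0.4135  0.1765 -0.001 ] F [-2.1  0.5  5.5] w 0.0595 g 30.0
```

View pics/e.png

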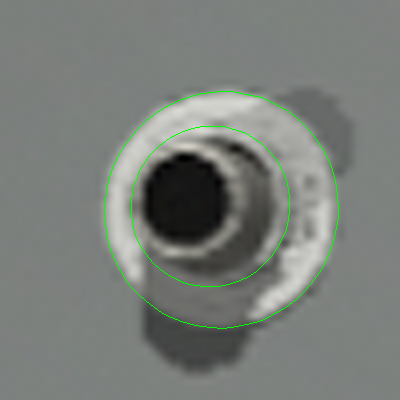

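The plate sits on the mat round the pipe, with its brim matching the overlay. The nut touched down at the expected height, so I'll release it and fetch the ring.

Run:
```python
from h import *
hand.release(); lin(STUB,.12,.3)
p=vision.capture("top");cv2.imwrite("pics/f.png",panel(p,proj(p,[[*STUB,.03]])[0],[(*STUB,.042,.0305)],25,8)[:,:,::-1])
pick((.606,.193),.0055,np.pi/2,0)
ptp(STUB,.095,0); st("above")
if not lower(.06): lower(.047,f=5)
```

```text
grip1 t 61.8 p [ 0.606   0.193  -0.0245] F [-1.   0.6  1.2] w 0.0448 g 30.0
grip2 t 65.0 p [ 0.606   0.193  -0.0245] F [-0.4 -0.1 -0.6] w 0.0443 g 30.0
lifted t 65.5 p [0.6069 0.1932 0.0868] F [-0.7 -0.1 -1.2] w 0.0447 g 30.0
above t 66.3 p [0.4156 0.1769 0.065 ] F [ 1.   0.2 -0.1] w 0.0446 g 30.0
lower hit=False t 67.0 p [0.4149 0.1768 0.03  ] F [-0.8  0.3 -0.1] w 0.0446 g 30.0
lower hit=False t 67.4 p [0.4143 0.1767 0.0165] F [ 0.2 -0.2  0.2] w 0.0444 g 30.0
```

View pics/f.png

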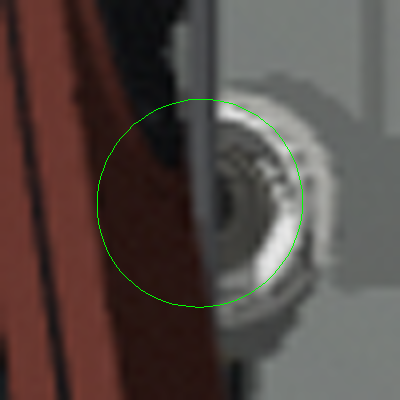

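Run:
```python
from h import *
hand.release(); lin(STUB,.12,.3)
pick((.520,-.013),.006,0,np.pi/2)
I=[]
for c in("top","scene"):
    p=vision.capture(c);I.append(panel(p,proj(p,[[*STUB,.03]])[0],[(*STUB,.042,.0305)],25,8)[:,:,::-1])
cv2.imwrite("pics/g.png",np.hstack(I))
```

```text
grip1 t 70.9 p [ 0.52   -0.0131 -0.0239] F [-0.2 -1.3  0.7] w 0.0446 g 30.0
grip2 t 74.1 p [ 0.52  -0.013 -0.024] F [-0.8  0.6 -0.4] w 0.0449 g 30.0
lifted t 74.6 p [ 0.5208 -0.0131  0.0862] F [-0.4  0.2 -0.4] w 0.0446 g 30.0
```

View pics/g.png

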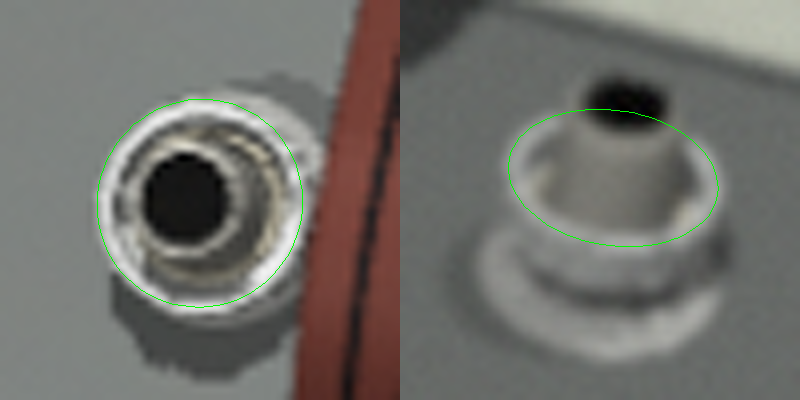

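The nut's rim matches the overlay and the cream ring lies inside it around the pipe in both views. Next is the seal.

Run:
```python
from h import *
ptp(STUB,.095,np.pi/2)
h=lower(.06)
if not h: h=lower(.0465,f=5)
if not h:
    hand.release(); lin(STUB,.13,.3); ptp((.45,-.1),.16,np.pi/2); st("clear")
    I=[]
    for c in("top","scene"):
        p=vision.capture(c);C=cloud(p).reshape(-1,3);r=np.hypot(*(C[:,:2]-STUB).T)
        print(c,"seal z",np.nanmedian(C[(r>.0195)&(r<.0225)&(C[:,2]<.06),2]))
        I.append(panel(p,proj(p,[[*STUB,.03]])[0],[(*STUB,.042,.0305),(*STUB,.043,.0218)],25,8)[:,:,::-1])
    cv2.imwrite("pics/i.png",np.hstack(I))
```

```text
lower hit=False t 76.3 p [0.4149 0.1768 0.03  ] F [ 0.6  0.7 -0.4] w 0.0451 g 30.0
lower hit=False t 76.7 p [0.4143 0.1767 0.016 ] F [0.1 1.2 0.3] w 0.0447 g 30.0
clear t 79.1 p [ 0.4494 -0.099   0.129 ] F [0.2 0.9 0.8] w 0.0871 g 0.0
top seal z 0.04153352139835424
scene seal z 0.03989846345998521
```

View pics/i.png

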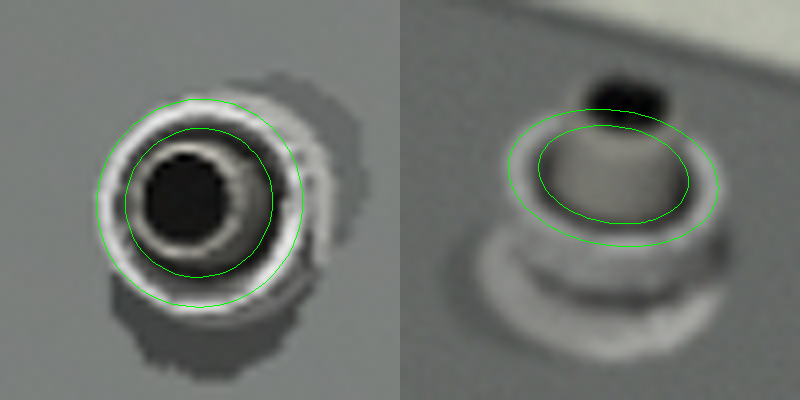

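The black seal lies flat inside the nut, level with the rim in both views, and depth puts its top at about 0.041 (expected 0.043). The stack is complete, so I'm handing it in.

```bash
python3 -c "
from h import *
print(arm.finish_job())"
```

```text
the job is handed in; nothing more can be done
None
```

I stacked the cover plate, nut, slip ring and rubber seal in order round the pipe and handed the job in at about 79 s; the final pictures show all four seated flat, but no verdict was returned.

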